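# Hang a lopsided carrier level and set it on a block

## Robot

A 6-joint arm with a two-finger parallel gripper is mounted at the origin on the work surface; the furniture and walls round the work are solid. World frame = base frame: x ahead of the robot, y to its left, z up, the work surface at z = 0. Lengths are in m, angles in degrees, forces in N, time in s.
With the tool pointing down it reaches from about 0.275 to 0.85 m from the base axis. Payload 19 kg.
Tool frame: the origin (TCP) lies midway between the tips of the shut fingers; the grasp point (between the pads) lies 19 mm behind it; z points along the fingers, y is the direction in which the jaws open and shut (so a half turn about z gives the same grasp; the last joint's range is limited). The gripper opens to 85 mm and grips with 20 to 120 N. Pads are 22 mm wide; open, the fingers measure 114 mm over their backs; the gripper's body (76 mm by 85 mm) begins 54 mm behind the grasp point. The pads swing forward as they close: fully open they stand 13 mm farther back than shut.
Start: joints at [-80.386, 8.623, 82.357, -0, 89.026, -7.678], TCP at [0.171, -0.549, 0.231] pointing down, gripper open.
Joint ranges: [-160.23, 160.23], [-39.13, 120.54], [6.94, 153.29], [-79.49, 259.48], [9.18, 160.14], [-161.06, 161.06]. Speed limits (degrees/s): [108.29, 108.29, 127.2, 172.46, 172.46, 172.46].

## Interface

Orientations are given as a 3x3 rotation matrix whose columns are the frame's x, y, z axes.
In Python, from station import bot, kin, viewer gives the robot as it stands. The module is installed in compiled form; this text tells all that it offers. Calls block until the motion is done:
- bot.move_pose(position, orientation): joint-space move of the TCP to a pose.
- bot.servo_line(position, rotation=None, feed=0.15): straight line of the TCP; rotation=None keeps the orientation; feed is the mean speed in m/s.
- bot.movej(angles): joint-space move.
- bot.release() and bot.gripper_close(): open the fingers fully, or close them until they stop; the grip force is fixed at half the most.
- bot.dwell(seconds).
- kin.inverse_kinematics(position, orientation): joint angles nearest the present ones, or None.
- viewer.capture(name): name is "scene" or "top" or "wrist"; returns the picture (420x560x3 uint8, red, green, blue); there is no depth.
- viewer.camera_info(name): a dict with "K" (3x3 intrinsics, pixels), "k1" (the pictures are not rectified: a ray, as slopes to the right and down, at radius r is drawn at 1 + k1 r^2 times it, then the intrinsics apply), "position" and "rotation" of the camera in the world. Camera axes: x right, y up, looking along -z (the intrinsics and any distortion apply to the point x, -y, -z); pixel columns grow to the right and rows downward; lengths in m; the calibration is good to about 2 mm. A picture is of the moment at which its call begins: read the wrist's pose just before it. camera_info takes no time and is no camera call; for the wrist camera it gives the pose at the moment of the call.
A pose or a line that the arm cannot do raises bot.IKError and nothing moves.
- bot.hand_in(): hands the job in, once; it reports no verdict.
Trained networks look in the newest picture that a camera, given by its name, has taken for a name from the list of things; names that differ only in an ending like _2 or _b are one class to them, and where a whole thing is asked for, a point or a joint stands for the part that bears it (a point fixed in the world has none). Each returns a list of dicts, best first, with "score" (0 to 1); they miss things now and then, are a little off and sometimes report something else, mostly with a low value. They report only what shows in the picture. A call takes as long as a camera call.
- viewer.cut_out(camera, query): "region" (420x560 bool, what is visible of it).
- viewer.pinpoint(camera, query): "location" ([x, y, z] in m, in world coordinates, good to about 4 mm: a listed point, or the origin of a listed thing).
Readings, each from a call of its own:
- bot.get_clock(): time.
- bot.get_joints(): joint angles.
- bot.get_joint_vel(): joint speeds.
- bot.get_tau(): joint torques, N m.
- bot.get_tcp_pos(): TCP position.
- bot.get_orientation(): TCP orientation.
- bot.get_force(): force on the tool from outside, world axes, zero at the start.
- bot.get_moment(): the same for the moment, N m.
- bot.get_opening(): opening from 0.0 (shut) to 1.0 (fully open).
Only numpy, scipy, OpenCV 4.12 (cv2) and the standard library are available. Lean on these libraries where they do the work, as an engineer would, in place of code of your own. Each camera call takes 0.05 s, during which the arm holds its last target. There are 200 camera calls.

## Task

The wooden carrier with the pipe casting on it has its sliding lifting handle in the wrong place, so it tips when picked up. Make a trial lift, shift the handle along its rail until the carrier hangs level from the upright handle, well clear of the bench, and keep it hanging level like that for a good second. Then lower it by the handle to stand centred and lengthwise on the pale pine block before you let go.

Things in the scene. Friction and masses are not known exactly. Their poses are not given: they have to be found in the camera images.
- carrier_board (a point): centre of the carrier's wooden board (200 mm along its y, 70 mm along x, 12 mm thick, z up; this point is 6 mm above its underside). End plates 104 mm tall stand at y = -92 and +92 mm; between them a round steel rail, 10 mm thick, runs along y, 86 mm above this point. All loose, 0.5 to 0.9 kg; the casting's share is unknown: the balance point lies between the board's middle and the casting
- casting_mid (a point): middle of the grey cast pipe union (48x83x59 mm, long side across the board) fixed on the board under the rail, anywhere from 45 mm on the -y side to 50 mm on the +y side of the board's middle
- handle_grip (a point): middle of the handle's dark wooden grip: an upright tab 40 mm wide (its x, across the rail), 14 mm thick (its y, along the rail), 44 mm tall, z up along the handle; this point is 43 mm above the rail's axis, 135 mm above the carrier's underside. Grip it from above, fingers closing along the rail. A steel fork below it straddles the rail
- block_top (a point): centre of the top face of the pale pine block (105 mm along its x, 220 mm along its y, 42 mm tall; z up), fixed to the bench; lengthwise means the carrier's y along the block's y, either way round
- hanger (a joint): place of the handle along the rail, m: 0 at the middle, positive toward the carrier's +y, -0.062 to 0.062. It slides stiffly, with about 4 N, and stays where it is left, also when the carrier hangs. With the carrier standing on the bench, the gripped handle can be moved along the rail (the carrier may creep a little)
- handle (a joint): lean of the handle against the carrier about its x axis, rad: 0 square to the board, stops at -0.35 and 0.35; swings freely on the rail's axis (a weak spring keeps the loose handle upright). Hanging from the upright handle, a positive value means its +y end hangs lower: the balance point is toward +y of the handle by 50 to 70 mm times the value, at a stop perhaps more

How it is judged:
By the outcome, as a careful person would: the job done as asked, in the order asked, and still so for the second after the job is handed in, with the robot touching nothing.
It also fails if it takes over 64 s, if anything falls off the work surface, if the arm or the gripper's body presses on something with over 40 N, if the wrist force passes 120 N, or if a joint passes its speed limit or range.

## Working session

There is one attempt and no reset: what is moved stays moved. The work goes in short steps, each a Python script; the robot and the scene stay as the last script left them, time stands still between calls to the robot, and variables do not carry over. Pictures are saved under pics/ and viewed, about 8 in all and at most 12, crops included, and the job is handed in when it is done.

```bash
mkdir -p pics; cat > h.py <<'E'
import numpy as np, cv2
from station import bot, kin, viewer
def save(im,n): cv2.imwrite('pics/'+n,cv2.cvtColor(im,cv2.COLOR_RGB2BGR))
def proj(cam,P,info=None):
    c=info or viewer.camera_info(cam); R=np.array(c['rotation']);p=(np.atleast_2d(P)-np.array(c['position']))@R
    s=np.c_[p[:,0]/-p[:,2],-p[:,1]/-p[:,2]]; r2=(s**2).sum(1,keepdims=True); s=s*(1+c['k1']*r2)
    K=np.array(c['K']); return np.c_[s,np.ones(len(s))]@K.T[:,:2]
def down(yaw): # tool y axis at angle yaw in the world
    y=np.array([np.cos(yaw),np.sin(yaw),0]);z=np.array([0,0,-1.]);return np.c_[np.cross(y,z),y,z]
E
python3 - <<'E'
from h import *
ims=[]
for c in('scene','top'):
    im=viewer.capture(c);ims.append(im)
    for q in('carrier_board','casting_mid','handle_grip','block_top'):
        for d in viewer.pinpoint(c,q)[:2]: print(c,q,np.round(d['location'],4),round(d['score'],2))
    print(viewer.camera_info(c)['position'])
save(ims[0],'s0.png');save(ims[1],'t0.png');print(bot.get_clock(),bot.get_force())
E
```

```text
scene handle_grip [ 0.4459 -0.313   0.1348] 0.5
scene block_top [0.4294 0.2251 0.0449] 0.6
[0.00169865 0.62159167 0.53181517]
top carrier_board [ 0.4404 -0.255   0.0049] 0.83
top casting_mid [ 0.4309 -0.2167  0.0471] 0.74
top casting_mid [0.4368 0.2233 0.0449] 0.39
top handle_grip [ 0.4512 -0.3115  0.1382] 0.86
top block_top [0.4376 0.2224 0.0466] 0.93
[0.40741577 0.00378769 1.0170451 ]
0.5 [ 0.37019061 -1.2028368  -0.66492298]
```

View pics/s0.png

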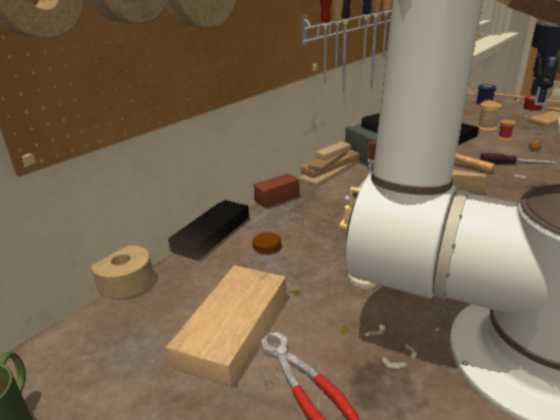

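View pics/t0.png

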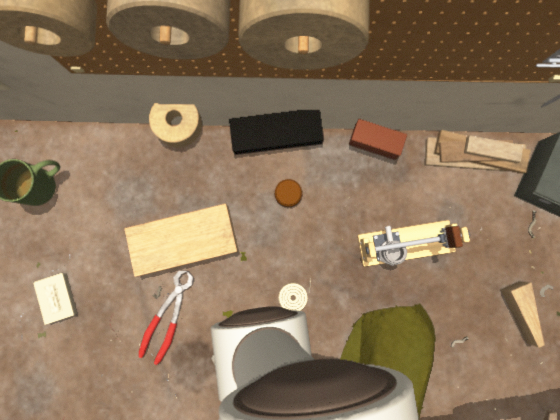

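The scene camera shows the block at around (230,320), and the arm hides the carrier. In the top view the block is at (181,240). The carrier is at (412,243), with its casting left of centre (+y) and the dark handle at (455,237), near its right (-y) end. I'll crop both for corner fits.

```bash
python3 - <<'E'
import cv2,numpy as np
im=cv2.imread('pics/t0.png')
a=cv2.resize(im[212:272,350:475],None,fx=5,fy=5,interpolation=cv2.INTER_CUBIC)
b=cv2.resize(im[200:280,120:245],None,fx=5,fy=5,interpolation=cv2.INTER_CUBIC)[:290*2]
b=cv2.resize(im[202:280,120:245],(625,290),interpolation=cv2.INTER_CUBIC) if 0 else cv2.resize(im[202:280,120:245],None,fx=3.7,fy=3.7,interpolation=cv2.INTER_CUBIC)
o=np.zeros((a.shape[0]+b.shape[0],625,3),np.uint8);o[:a.shape[0]]=a;o[a.shape[0]:,:b.shape[1]]=b
cv2.imwrite('pics/c0.png',o);print(o.shape)
# block top mask by colour
hsv=cv2.cvtColor(im,cv2.COLOR_BGR2HSV);m=((hsv[...,1]>70)&(hsv[...,2]>150)).astype(np.uint8);k=np.zeros_like(m);k[195:285,115:245]=m[195:285,115:245]
c=max(cv2.findContours(k,0,2)[0],key=cv2.contourArea);print(cv2.minAreaRect(c),cv2.approxPolyDP(c,5,True).ravel())
E
```

```text
(589, 625, 3)
((175.5, 239.5), (89.0, 121.0), 90.0) [115 284 173 284 169 276 176 271 145 282 140 275 236 251 228 197 195 195
 206 201 216 195 221 203 174 213 169 208 177 207 175 195 155 195 160 212
 120 220]
```

View pics/c0.png

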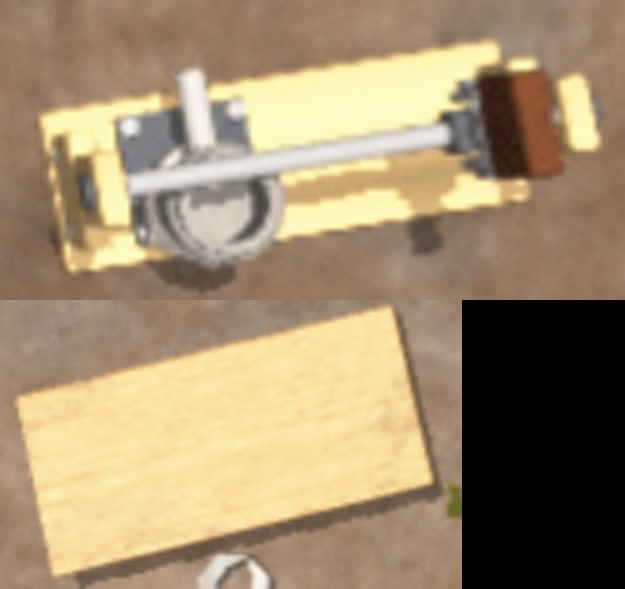

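The crop shows the board's corners at (42,113), (495,40), (528,198) and (70,272) in the upper part, and the block top's corners at (18,397), (392,306), (432,485) and (55,575). Next is a pose fit.

```bash
python3 - <<'E'
from h import *
from scipy.optimize import least_squares
ci=viewer.camera_info('top')
def fit(px,hx,hy,z,x0):
    # image: left=+y, up=+x ; order: (+x,+y),(+x,-y),(-x,-y),(-x,+y)
    C=np.array([[hx,hy],[hx,-hy],[-hx,-hy],[-hx,hy]])
    def P(v):
        c,s=np.cos(v[2]),np.sin(v[2]);return np.c_[C@np.array([[c,s],[-s,c]])+v[:2],np.full(4,z)]
    r=least_squares(lambda v:(proj('top',P(v),ci)-px).ravel(),x0);print(np.round(r.x[:2],4),np.degrees(r.x[2]).round(2),np.round(r.fun,1));return r.x
a=np.array([[42,113],[495,40],[528,198],[70,272]])/5+[350,212]-.4
b=(np.array([[18,397],[392,306],[432,485],[55,575]])-[0,300])/3.7+[120,202]-.4
v=fit(a,.035,.1,.012,[.44,-.255,.1]);w=fit(b,.0525,.11,.042,[.437,.222,.2])
np.save('v.npy',v);np.save('w.npy',w)
yc=np.array([-np.sin(v[2]),np.cos(v[2])])
for n,p in(('cast',[.4309,-.2167]),('grip',[.4512,-.3115])): print(n,(np.array(p)-v[:2])@yc, (np.array(p)-v[:2])@[yc[1],-yc[0]])
for j in (0,): print(viewer.camera_info('top')['rotation'])
for pt in (v[:2]-.057*yc, w[:2]):
  for z in(.16,.30): print([None if q is None else np.round(q,0) for q in (kin.inverse_kinematics([*pt,z],down(yw+np.pi/2+s)) for yw in (v[2],w[2]) for s in(0,np.pi))])
E
```

```text
[ 0.4389 -0.2569] 10.91 [-0.7 -0.2  0.5 -0.4  0.6  0.2 -0.4  0.3]
[0.4311 0.2235] 15.15 [-0.4 -0.4  0.3 -0.1  0.6 -0.1 -0.5  0.5]
cast 0.04097822361467347 -0.0002591920607809309
grip -0.05595040990043626 0.0017332950517355396
[[ 0.02899659  0.99420402 -0.10352568]
 [-0.99948924  0.02744613 -0.01637002]
 [-0.01343376  0.10394748  0.99449206]]
[array([ -43.,    7.,   92.,   -0.,   81., -144.]), array([-43.,   7.,  92.,  -0.,  81.,  36.]), array([ -43.,    7.,   92.,   -0.,   81., -148.]), array([-43.,   7.,  92.,  -0.,  81.,  32.])]
[array([ -43.,    5.,   79.,   -0.,   96., -144.]), array([-43.,   5.,  79.,  -0.,  96.,  36.]), array([ -43.,    5.,   79.,   -0.,   96., -148.]), array([-43.,   5.,  79.,  -0.,  96.,  32.])]
[array([ 18.,  -0., 100.,  -0.,  80., -83.]), array([ 18.,  -0., 100.,  -0.,  80.,  97.]), array([ 18.,  -0., 100.,  -0.,  80., -87.]), array([ 18.,  -0., 100.,  -0.,  80.,  93.])]
[array([ 18.,  -3.,  87.,  -0.,  96., -83.]), array([18., -3., 87., -0., 96., 97.]), array([ 18.,  -3.,  87.,  -0.,  96., -87.]), array([18., -3., 87., -0., 96., 93.])]
```

```bash
python3 - <<'E'
from h import *
v=np.load('v.npy');yc=np.array([-np.sin(v[2]),np.cos(v[2])])
R=down(v[2]-np.pi/2)
p=v[:2]-.057*yc
print(bot.get_clock())
bot.move_pose([*p,.25],R)
im=viewer.capture('wrist');
for q in('handle_grip','carrier_board','casting_mid'):
    for d in viewer.pinpoint('wrist',q)[:1]:
        l=np.array(d['location']);e=l[:2]-v[:2];print(q,l.round(4),round(d['score'],2),'along',e@yc,'lat',e@[yc[1],-yc[0]])
save(im,'w0.png');print(bot.get_clock(),bot.get_force())
E
```

```text
0.5
handle_grip [ 0.4466 -0.3152  0.1402] 0.73 along -0.05871300933050756 lat -0.003483796512437885
carrier_board [ 0.4436 -0.257   0.0054] 0.82 along -0.0009969760719879047 lat 0.0045846299079646494
casting_mid [ 0.4284 -0.2163  0.0563] 0.93 along 0.04184411455175724 lat -0.0026383164554009816
2.0667 [ 0.37620828 -0.59326243 -0.24080867]
```

View pics/w0.png

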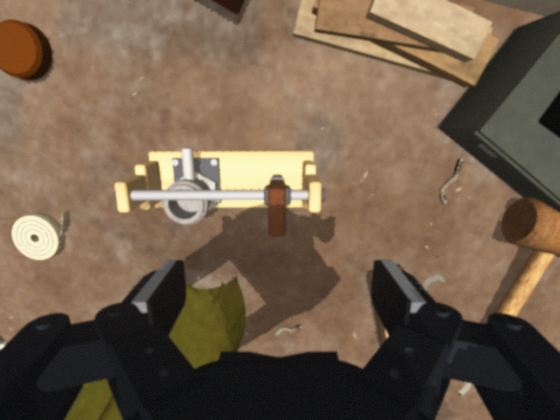

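The wrist view shows the carrier between (115,150) and (322,215), the dark handle near (277,205) and the fingers clear of everything. Next: grasp and a first partial lift.

```bash
python3 - <<'E'
from h import *
v=np.load('v.npy');yc=np.array([-np.sin(v[2]),np.cos(v[2])])
p=v[:2]-.0575*yc
bot.servo_line([*p,.128]); f0=np.array(bot.get_force());print('tare',f0.round(2),np.round(bot.get_tcp_pos(),4))
bot.gripper_close();print('op',bot.get_opening(),(np.array(bot.get_force())-f0).round(2),bot.get_clock())
bot.servo_line([*p,.150],feed=.08);bot.dwell(.3)
F=[]
for i in range(4): F.append(np.array(bot.get_force())-f0);bot.dwell(.05)
print(np.round(F,2),np.round(bot.get_moment(),3),bot.get_clock())
bot.servo_line([*p,.1285],feed=.08)
f=np.array(bot.get_force())-f0;print(f.round(2))
# slide to +0.02
q=v[:2]+.020*yc
bot.servo_line([*q,.1285],feed=.06);print((np.array(bot.get_force())-f0).round(2),bot.get_clock())
for n in('wrist','top'):
    save(viewer.capture(n),n+'1.png')
    for k in('handle_grip','carrier_board','casting_mid'):
        for d in viewer.pinpoint(n,k)[:1]:
            l=np.array(d['location']);e=l[:2]-v[:2];print(n,k,l.round(4),round(d['score'],2),'along',e@yc,'lat',e@[yc[1],-yc[0]])
np.save('f0.npy',f0)
E
```

```text
tare [ 0.21 -0.18 -0.53] [ 0.4501 -0.3137  0.1289]
op 0.15707199398543847 [-1.74  1.97  5.19] 3.6833
[[ 1.41 -3.85 -0.18]
 [ 0.93 -2.98 -0.59]
 [ 1.32 -3.23 -1.44]
 [ 0.79 -2.46 -0.53]] [-0.72  -0.258  0.022] 4.6083
[ 0.47 -2.65  6.41]
[ 0.41  0.66 -1.89] 6.4667
wrist handle_grip [ 0.4329 -0.2384  0.1405] 0.65 along 0.01929186060192037 lat -0.00240200779693136
wrist carrier_board [ 0.4451 -0.272   0.0063] 0.79 along -0.016009788364974884 lat 0.0032188088891120796
wrist casting_mid [ 0.4332 -0.2343  0.0515] 0.8 along 0.023260996780736978 lat -0.0013315135213702917
top carrier_board [ 0.4404 -0.2698  0.0088] 0.55 along -0.012960079652979161 lat -0.0009799143420591995
top casting_mid [ 0.4349 -0.2338  0.0475] 0.54 along 0.023430240429165597 lat 0.000432390270639547
```

View pics/wrist1.png

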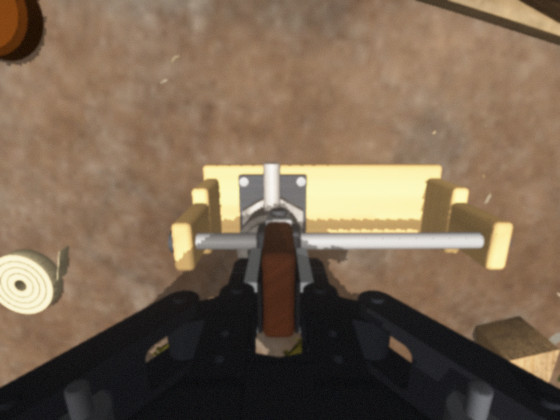

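The wrist view shows the gripped handle at (278,280), almost over the casting. The board's far edge runs from (204,166) to (441,166). The carrier crept about 15 mm toward -y. Next is a full trial lift here.

```bash
python3 - <<'E'
from h import *
f0=np.load('f0.npy')
p=np.array(bot.get_tcp_pos());i0=viewer.camera_info('wrist')
bot.servo_line([p[0],p[1],p[2]+.10],feed=.12);bot.dwell(.7)
F=[]
for i in range(6): F.append(np.array(bot.get_force())-f0);bot.dwell(.05)
print(np.mean(F,0).round(2),np.std(F,0).round(2),np.array(bot.get_moment()).round(3))
np.save('ci0.npy',i0,allow_pickle=True)
a=viewer.capture('wrist');bot.dwell(.3);b=viewer.capture('wrist');save(b,'w2.png');print('swing',np.abs(a.astype(int)-b).mean(),bot.get_clock())
s=viewer.capture('scene');save(s,'s2.png');save(viewer.capture('top'),'t2.png')
E
```

```text
[-0.04  0.37 -7.65] [0.43 0.46 0.32] [ 0.021 -0.065 -0.05 ]
swing 1.9818835034013604 9.25
```

View pics/w2.png

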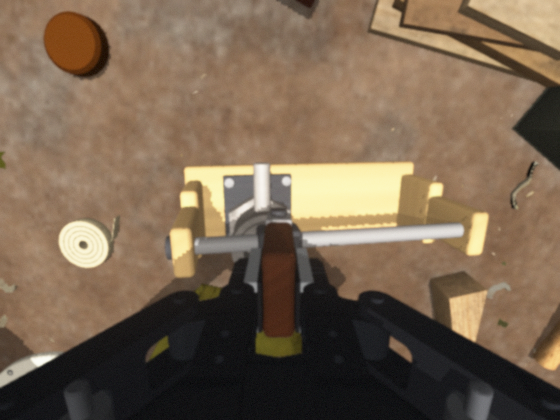

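The wrist view shows the hanging carrier with its right (-y) end lower: board far corners at (185,168) and (414,163), and the rail slopes. I'll fit lean and hanger place from the level and hanging pictures.

```bash
cat >> h.py <<'E'
from scipy.optimize import least_squares
def pts(par,tcp,yaw,P):
    s,phi,dx,dh=par; q=np.array(P)-[0,s,.086]; c,n=np.cos(phi),np.sin(phi)
    # lean positive: +y end lower -> rotate about x by -phi
    q=q@np.array([[1,0,0],[0,c,-n],[0,n,c]])
    q=q+[dx,0,-.0365+dh]; C,S=np.cos(yaw),np.sin(yaw)
    return q@np.array([[C,S,0],[-S,C,0],[0,0,1]])+tcp
BC=[[.035,.1,.006],[.035,-.1,.006]]
def fitlean(px,info,tcp,yaw,P=BC):
    f=lambda v:np.r_[(proj('',pts(v,tcp,yaw,P),info)-px).ravel(), v[3]/.0015, v[2]/.005]
    r=least_squares(f,[.02,0,0,0],x_scale=[.01,.1,.01,.01]);print('s,lean(deg),dx,dh',r.x[0].round(4),np.degrees(r.x[1]).round(2),r.x[2:].round(4),'res',r.fun.round(2));return r.x
E
python3 - <<'E'
from h import *
yaw=np.load('v.npy')[2];i0=np.load('ci0.npy',allow_pickle=True).item()
t=np.array(bot.get_tcp_pos());
i1=viewer.camera_info('wrist');d=np.array(i1['position'])-i0['position'];print(t,d)
a=fitlean(np.array([[204,166],[441,166]]),i0,t-d,yaw)
b=fitlean(np.array([[185,168],[414,163]]),i1,t,yaw)
for x,i,tt in((a,i0,t-d),(b,i1,t)): print(proj('',pts(x,tt,yaw,[[0,.086,.086],[0,-.086,.086],[0,.098,.098],[0,-.098,.098]]),i).round(0).tolist())
E
```

```text
[ 0.43494767 -0.23711073  0.22825092] [-7.71594022e-05  8.55004748e-05  1.00006440e-01]
s,lean(deg),dx,dh 0.0435 -2.78 [-0.0019 -0.0005] res [-0.25  0.64  0.27 -0.68 -0.34 -0.38]
s,lean(deg),dx,dh 0.041 -10.73 [-0.0018 -0.0003] res [-0.11  0.37  0.15 -0.46 -0.17 -0.35]
[[207.0, 243.0], [481.0, 238.0], [182.0, 251.0], [512.0, 244.0]]
[[201.0, 247.0], [459.0, 229.0], [178.0, 257.0], [487.0, 233.0]]
```

```bash
cat > lean.py <<'E'
from h import *
# level picture calibrates: camera y shift (tool frame), small roll error, plate half distance yi
def model(s,phi,dx,dh,cal,info,tcp,yaw):
    dy,roll,yi=cal; i=dict(info); a=roll
    Y=np.array([-np.sin(yaw),np.cos(yaw),0])
    i['position']=np.array(info['position'])+dy*Y
    # roll about optical axis
    c,n=np.cos(a),np.sin(a); i['rotation']=np.array(info['rotation'])@np.array([[c,-n,0],[n,c,0],[0,0,1]])
    return proj('',pts([s,phi,dx,dh],tcp,yaw,BC+[[0,yi,.086],[0,-yi,.086]]),i)
PX0=np.array([[204,166],[441,166],[197,241],[482,241]])
def calib(tcp,info,yaw):
    f=lambda v:np.r_[(model(v[0],0,v[1],v[2],v[3:],info,tcp,yaw)-PX0).ravel(),v[1]/.004,v[2]/.003,v[3]/.004,v[4]/.02,(v[5]-.086)/.003]
    r=least_squares(f,[.04,0,0,0,0,.086],x_scale=[.01,.01,.01,.01,.01,.01]);print('cal',r.x.round(4),r.fun.round(1));return r.x
def lean(px,c,info,tcp,yaw):
    f=lambda v:np.r_[(model(v[0],v[1],v[2],c[2],c[3:],info,tcp,yaw)-px).ravel(),(v[2]-c[1])/.001]
    r=least_squares(f,[c[0],0,c[1]],x_scale=[.01,.1,.01]);print('s',r.x[0].round(4),'lean deg',np.degrees(r.x[1]).round(2),r.x[2].round(4),r.fun.round(1));return r.x
E
python3 - <<'E'
from lean import *
yaw=np.load('v.npy')[2];i0=np.load('ci0.npy',allow_pickle=True).item()
t=np.array(bot.get_tcp_pos());i1=viewer.camera_info('wrist');d=np.array(i1['position'])-i0['position']
c=calib(t-d,i0,yaw);np.save('cal.npy',c)
lean(np.array([[185,168],[414,163],[197,245],[462,231]]),c,i1,t,yaw)
E
```

```text
cal [ 0.0387 -0.0024 -0.0029 -0.     -0.0017  0.0887] [-0.   0.5  1.9  0.4 -0.6 -0.  -0.8 -0.7 -0.6 -1.  -0.  -0.1  0.9]
s 0.04 lean deg -9.68 -0.0024 [ 1.5  0.6  0.8 -0.  -0.9  1.2 -1.  -2.   0. ]
```

```bash
cat >> lean.py <<'E'
def slope(im):
    hsv=cv2.cvtColor(im,cv2.COLOR_RGB2HSV);xs=np.arange(318,445);ys=[]
    sub=(hsv[205:262,318:445,1]<50)&(hsv[205:262,318:445,2]>125)
    R=np.arange(205,262)[:,None]
    n=sub.sum(0);ok=n>3;y=(sub*R).sum(0)[ok]/n[ok];x=xs[ok]
    for _ in range(4):
        p=np.polyfit(x,y,1);e=np.abs(np.polyval(p,x)-y);k=e<max(1.0,2*np.median(e));x,y=x[k],y[k]
    return p[0],len(x),np.polyval(p,380),np.std(np.polyval(p,x)-y)
E
python3 - <<'E'
from lean import *
for n in('wrist1','w2'): print(slope(cv2.cvtColor(cv2.imread(f'pics/{n}.png'),cv2.COLOR_BGR2RGB)))
yaw=np.load('v.npy')[2];yc=np.array([-np.sin(yaw),np.cos(yaw),0]);f0=np.load('f0.npy')
p=np.array(bot.get_tcp_pos());print(bot.get_clock())
bot.servo_line([p[0],p[1],.145],feed=.12);bot.servo_line([p[0],p[1],.128],feed=.04);print((np.array(bot.get_force())-f0).round(1))
a=viewer.capture('wrist');print('bench',slope(a));save(a,'w3a.png')
q=np.r_[p[:2],.128]-.010*yc
bot.servo_line(q,feed=.03);print((np.array(bot.get_force())-f0).round(1))
a=viewer.capture('wrist');print('bench',slope(a));save(a,'w3b.png')
bot.servo_line(q+[0,0,.10],feed=.12);bot.dwell(.8)
for _ in range(3):
    b=viewer.capture('wrist');print('hang',slope(b));bot.dwell(.15)
save(b,'w3c.png');print(bot.get_clock())
E
```

```text
(np.float64(-0.005457325646794425), 127, np.float64(240.95033921541057), np.float64(0.26666021891027086))
(np.float64(-0.06693792182227237), 127, np.float64(234.78741036276722), np.float64(0.27389787557673784))
9.35
[ 0.3  0.1 -1.1]
bench (np.float64(-0.005369446006749452), 127, np.float64(241.09985763498318), np.float64(0.3192639722751326))
[ 2.4 -1.   1.3]
bench (np.float64(-0.007393607049119325), 127, np.float64(241.0113306149232), np.float64(0.2998332791338895))
hang (np.float64(0.0025543682039741713), 127, np.float64(241.55256374203233), np.float64(0.3073953146356474))
hang (np.float64(0.0032398293963250666), 127, np.float64(241.5991223753282), np.float64(0.32455500343583343))
hang (np.float64(0.0030289182602171285), 127, np.float64(241.6032702943383), np.float64(0.3229905765109452))
13.7333
```

Lean dropped from about -9.7° to about +1.4°. One small correction of +1.5 mm should bring it level.

```bash
python3 - <<'E'
from lean import *
yaw=np.load('v.npy')[2];yc=np.array([-np.sin(yaw),np.cos(yaw),0]);f0=np.load('f0.npy')
p=np.array(bot.get_tcp_pos())
bot.servo_line([p[0],p[1],.140],feed=.12);bot.servo_line([p[0],p[1],.1275],feed=.04);print((np.array(bot.get_force())-f0).round(1))
s0=slope(viewer.capture('wrist'))[0]
q=np.r_[p[:2],.1275]+.0016*yc
bot.servo_line(q,feed=.02);print((np.array(bot.get_force())-f0).round(1))
s1=slope(viewer.capture('wrist'))[0]
bot.servo_line(q+[0,0,.13],feed=.12);bot.dwell(.7)
for _ in range(4):
    b=viewer.capture('wrist');s=slope(b)[0];print('lean deg',(s+.006)*9.7/.0615);bot.dwell(.1)
print(s0,s1);save(b,'w4.png');save(viewer.capture('scene'),'s4.png');print(bot.get_clock())
E
```

```text
[ 1.3 -1.3  3.2]
[ 2.6 -1.8  6.7]
lean deg -1.2436477452514105
lean deg -1.1480089760121786
lean deg -1.0976484646736868
lean deg -1.155863367688857
-0.009139482564679701 -0.009162917135358061
18.0083
```

View pics/w4.png

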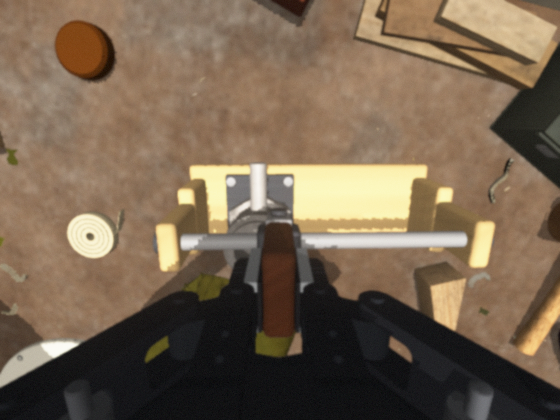

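View pics/s4.png

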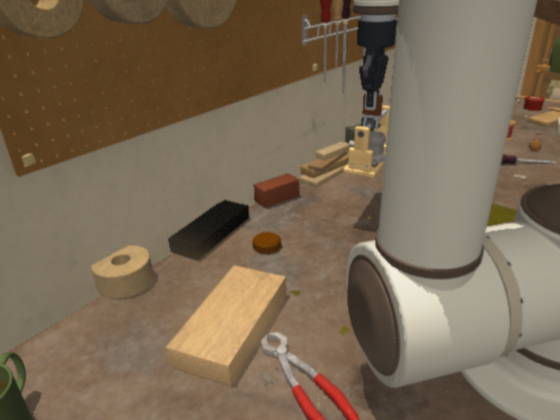

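The wrist view shows the carrier nearly level: board far edge from (190,166) to (427,166), rail from (183,241) to (465,240). The scene view shows it in the air behind the arm at (370,160). The rail slope also picks up carrier yaw, so I'll use rail slope minus board-edge slope, where yaw cancels.

```bash
cat >> lean.py <<'E'
def edge(im):
    sat=cv2.GaussianBlur(im,(3,3),0).astype(float);g=sat[...,0]+sat[...,1]
    xs=np.arange(302,400);ys=[]
    for x in xs:
        d=np.diff(g[150:182,x]);k=d.argmax();k=min(max(k,2),28);w=np.clip(d[k-2:k+3],0,None);ys.append(150.5+(w@np.arange(k-2,k+3))/w.sum())
    x,y=xs,np.array(ys)
    for _ in range(4):
        p=np.polyfit(x,y,1);e=np.abs(np.polyval(p,x)-y);k=e<max(.7,2*np.median(e));x,y=x[k],y[k]
    return p[0],len(x),np.polyval(p,350)
def both(im): return slope(im)[0],edge(im)[0]
E
python3 - <<'E'
from lean import *
for n in('wrist1','w3a','w3b','w2','w3c','w4'):
    im=cv2.cvtColor(cv2.imread(f'pics/{n}.png'),cv2.COLOR_BGR2RGB);r=slope(im);e=edge(im);print(n,np.round([r[0],e[0],r[0]-e[0]],4),e[1],r[2].round(2),e[2].round(2))
E
```

```text
wrist1 [-0.0055 -0.0035 -0.002 ] 79 240.95 164.65
w3a [-0.0054  0.0052 -0.0106] 97 241.1 165.05
w3b [-0.0074  0.0035 -0.0109] 98 241.01 164.88
w2 [-0.0669 -0.018  -0.049 ] 98 234.79 162.92
w3c [ 0.003   0.0056 -0.0026] 98 241.6 164.96
w4 [-0.0133 -0.0005 -0.0128] 98 239.98 164.43
```

```bash
python3 - <<'E'
from lean import *
yaw=np.load('v.npy')[2];yc=np.array([-np.sin(yaw),np.cos(yaw),0]);f0=np.load('f0.npy')
def rep(n):
    A=[]
    for _ in range(3):
        im=viewer.capture('wrist');r=slope(im);e=edge(im);A.append([r[0],e[0],r[0]-e[0],r[2],e[2]]);bot.dwell(.05)
    print(n,np.mean(A,0).round(4));return im
p=np.array(bot.get_tcp_pos())
bot.servo_line([p[0],p[1],.142],feed=.15);bot.servo_line([p[0],p[1],.1282],feed=.04);print((np.array(bot.get_force())-f0).round(1))
rep('bench')
q=np.r_[p[:2],.1282]-.0008*yc
bot.servo_line(q,feed=.02);print((np.array(bot.get_force())-f0).round(1))
rep('bench')
bot.servo_line(q+[0,0,.13],feed=.12);bot.dwell(.8)
save(rep('hang'),'w5.png');rep('hang');print(bot.get_clock())
E
```

```text
[ 0.7 -0.8 -3.6]
bench [-7.200000e-03  1.400000e-03 -8.500000e-03  2.410885e+02  1.648833e+02]
[ 1.2  3.4 -2.1]
bench [-5.600000e-03  1.800000e-03 -7.400000e-03  2.411092e+02  1.648818e+02]
hang [-1.450000e-02 -3.000000e-04 -1.420000e-02  2.400618e+02  1.644544e+02]
hang [-1.450000e-02 -4.000000e-04 -1.420000e-02  2.400788e+02  1.644553e+02]
22.9
```

The 0.8 mm shift was taken up by stiction, and lean is still about -1.4°. I'll make a slightly larger stroke.

```bash
python3 - <<'E'
from lean import *
yaw=np.load('v.npy')[2];yc=np.array([-np.sin(yaw),np.cos(yaw),0]);f0=np.load('f0.npy')
def rep(n):
    A=[]
    for _ in range(3):
        im=viewer.capture('wrist');r=slope(im);e=edge(im);A.append([r[0],e[0],r[0]-e[0],r[2],e[2]]);bot.dwell(.05)
    m=np.mean(A,0);print(n,m.round(4),'lean est',((m[0]+.0064)/.0063).round(2),((m[3]-241.1)/.645).round(2));return im
p=np.array(bot.get_tcp_pos())
bot.servo_line([p[0],p[1],.142],feed=.15);bot.servo_line([p[0],p[1],.1280],feed=.04);print((np.array(bot.get_force())-f0).round(1))
q=np.r_[p[:2],.1280]-.0018*yc
bot.servo_line(q,feed=.02);print((np.array(bot.get_force())-f0).round(1))
rep('bench')
bot.servo_line(q+[0,0,.13],feed=.12);bot.dwell(.8)
save(rep('hang'),'w6.png');rep('hang');print(bot.get_clock())
E
```

```text
[ 1.1 -1.2 -2. ]
[3.1 2.7 0.6]
bench [-5.000000e-03  3.000000e-03 -8.100000e-03  2.410457e+02  1.649528e+02] lean est 0.22 -0.08
hang [-7.000000e-04  3.900000e-03 -4.500000e-03  2.410348e+02  1.647481e+02] lean est 0.91 -0.1
hang [-1.300000e-03  3.600000e-03 -4.800000e-03  2.410341e+02  1.647493e+02] lean est 0.81 -0.1
27.5083
```

Lean is now about 0 to +0.9°. I'll hold it hanging, carry it over the block and check with the top camera.

```bash
python3 - <<'E'
from lean import *
bot.dwell(1.2)
w=np.load('w.npy');yc=np.array([-np.sin(w[2]),np.cos(w[2]),0]);xc=np.array([yc[1],-yc[0],0])
c=np.load('cal.npy');p=np.array(bot.get_tcp_pos());i=viewer.camera_info('wrist')
s=lean(np.array([[190,166],[427,166],[183,241],[465,240]]),c,i,p,np.load('v.npy')[2])[0]-.0012
s=min(s,.0285);t=np.r_[w[:2],.258]+s*yc+.002*xc
bot.servo_line(t,down(w[2]-np.pi/2),feed=.14);bot.dwell(.6)
bot.servo_line([t[0],t[1],.20],feed=.1);bot.dwell(.5)
for n in('top','scene','wrist'):
    im=viewer.capture(n);save(im,n+'7.png')
    for k in('carrier_board','casting_mid','handle_grip','block_top'):
        for d in viewer.pinpoint(n,k)[:1]:
            l=np.array(d['location']);e=l-np.r_[w[:2],0];print(n,k,l.round(4),round(d['score'],2),'along',(e@yc).round(4),'lat',(e@xc).round(4))
print(s,bot.get_tcp_pos(),bot.get_clock())
a=cv2.resize(cv2.imread('pics/scene7.png')[170:410,120:380],None,fx=2.0,fy=2.0);b=cv2.resize(cv2.imread('pics/top7.png')[195:285,110:250],None,fx=3.7,fy=3.7)
b=cv2.resize(cv2.imread('pics/top7.png')[190:290,105:255],(270*1,180));o=np.zeros((480,800,3),np.uint8);o[:,:520]=a;o[:180,525:795]=b;cv2.imwrite('pics/c7.png',o)
E
```

```text
s 0.0305 lean deg -1.71 -0.0024 [ 0.4  1.   1.  -0.2 -0.8  1.1 -0.2 -1.6  0. ]
top carrier_board [0.4358 0.2276 0.0808] 0.59 along 0.0027 lat 0.0056
top casting_mid [0.4239 0.2643 0.1197] 0.68 along 0.0412 lat 0.0037
top handle_grip [0.4267 0.2521 0.2099] 0.44 along 0.0287 lat 0.0032
scene carrier_board [0.4319 0.2261 0.0776] 0.89 along 0.0023 lat 0.0014
scene casting_mid [0.4178 0.268  0.1166] 0.69 along 0.0464 lat -0.0012
scene handle_grip [0.4222 0.2487 0.2071] 0.55 along 0.0266 lat -0.002
scene block_top [0.4262 0.2216 0.0461] 0.92 along -0.0006 lat -0.0052
wrist carrier_board [0.4372 0.2265 0.0782] 0.86 along 0.0013 lat 0.0067
wrist casting_mid [0.4194 0.265  0.1241] 0.98 along 0.0431 lat -0.0005
wrist handle_grip [0.4213 0.264  0.1246] 0.63 along 0.0416 lat 0.0011
0.0285 [0.42558715 0.25157528 0.199993  ] 35.0083
```

View pics/c7.png

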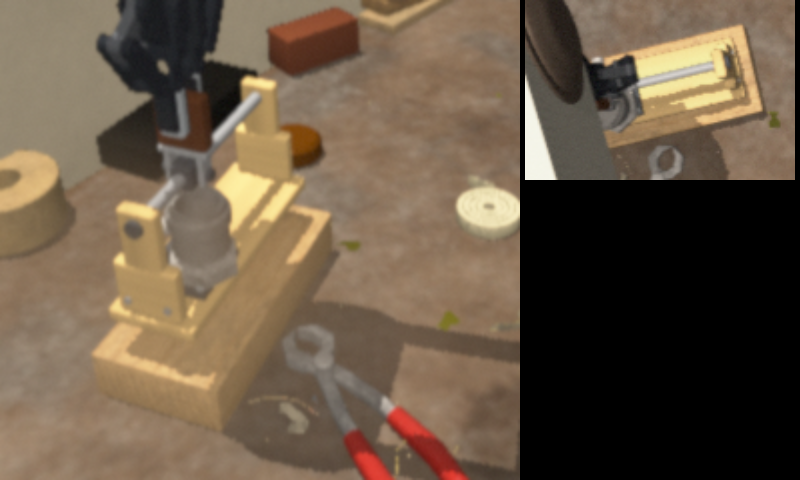

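The crop shows the carrier hanging level, lengthwise over the block, clear of it and well aligned. I'll nudge it about 2 mm, lower it, release and retreat.

```bash
python3 - <<'E'
from lean import *
f0=np.load('f0.npy')
w=np.load('w.npy');yc=np.array([-np.sin(w[2]),np.cos(w[2]),0]);xc=np.array([yc[1],-yc[0],0])
p=np.array(bot.get_tcp_pos())-.0015*yc-.002*xc
bot.servo_line([p[0],p[1],.180],feed=.06);bot.dwell(.3)
for z in(.1725,.1705,.1695):
    bot.servo_line([p[0],p[1],z],feed=.02);bot.dwell(.15);f=np.mean([np.array(bot.get_force())-f0 for _ in range(3)],0);print(z,f.round(1))
    if f[2]>-2: break
bot.dwell(.3);bot.release();bot.dwell(.3)
bot.servo_line([p[0],p[1],.30],feed=.12);print(bot.get_opening(),bot.get_clock())
im=viewer.capture('wrist');save(im,'wrist8.png')
bot.movej([-40,0,80,0,90,0]);bot.dwell(.3)
T=viewer.capture('top')
for k in('carrier_board','casting_mid','handle_grip'):
    for d in viewer.pinpoint('top',k)[:1]:
        l=np.array(d['location']);e=l-np.r_[w[:2],0];print(k,l.round(4),round(d['score'],2),'along',(e@yc).round(4),'lat',(e@xc).round(4))
save(T,'top8.png');a=cv2.resize(T[195:285,110:250],None,fx=5,fy=5,interpolation=cv2.INTER_CUBIC);save(a,'c8.png');print(bot.get_clock())
E
```

```text
0.1725 [ 0.2 -0.1 -8.5]
0.1705 [-0.3  0.1 -6.6]
0.1695 [-0.5 -1.   6.6]
1.0016487258253268 39.8
carrier_board [0.4293 0.2253 0.0465] 0.96 along 0.0022 lat -0.0013
casting_mid [0.4199 0.264  0.0894] 0.77 along 0.042 lat -0.0002
handle_grip [0.4258 0.2521 0.1793] 0.72 along 0.029 lat 0.0023
42.3417
```

View pics/c8.png

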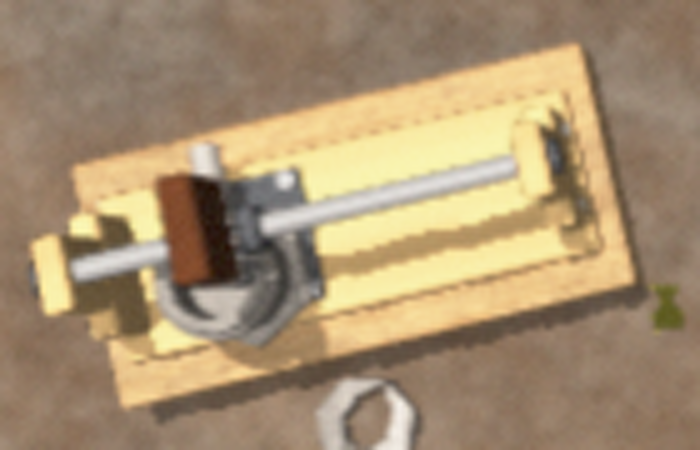

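The crop shows the carrier standing flat on the block, parallel to it, with even margins and the fingers off it. I'm handing in.

```bash
python3 -c "
from station import bot
bot.hand_in();print(bot.get_clock())"
```

```text
the job is handed in; nothing more can be done
the job is handed in; nothing more can be done
```

The carrier now stands lengthwise on the pine block, centred to within about 2 mm, and the job is handed in. The clock read 42.3 s of the allowed 64 s just before I handed in.

- **Trial lifts:** A first partial lift at the handle's original place made the carrier creep about 15 mm along the bench. I then slid the handle to about +0.040 m. A full trial lift there weighed the carrier at 7.65 N (about 0.78 kg), with its -y end low by about 9.7°.
- **Levelling:** Three working shifts took the handle to about +0.028 m. One 0.8 mm shift had no effect because the stiff slide absorbed it.
- **Level hang:** The carrier hung from the upright handle about 13 cm above the bench. I held it there for over 2 s before carrying it to the block.
- **Placing:** I lowered it by the handle until the force reading showed contact (6.6 N pressing up), then released it and backed the arm away.

**Last checks:**
- **Lean:** The two camera estimates of the final lean disagreed a little: -0.1° from the rail's height and +0.8 to +0.9° from its slope.
- **Centring:** The top camera put the board 2.2 mm off centre along the block and 1.3 mm across. That camera's point estimate is only good to about 4 mm. The final crop shows the carrier flat and parallel to the block.

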